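# Front the old paste tin, restock behind it

## Task

Restock the paste lane first-in-first-out: first slide the old tin forward along the lane floor, without lifting it, until it pushes the orange plunger of the stop fully in; the stop is clamped at an unknown spot, so feel for it and do not ram it. Then set the new tin, the one standing by the right of the lane, in the lane behind the old one and slide it forward until the two touch, both standing flat and upright on the lane floor. Leave everything else on the table where it is.

Things in the scene. Friction and masses are not known exactly. Their poses are not given: they have to be found in the camera images.
- lane: Fixed aluminium stock lane on the table (mm). Origin: underside of floor, middle of the front end (nearest the robot); x along the lane to the back, y across, z up. Floor 310 long, 85 wide, 4 thick. Side walls, 5 thick, top 46 above the table, stand 71 apart from x = 0 to 200, then flare out to x = 219. A stop block is clamped between the walls in the front end (see plunger).
- lane_apron (a point): Middle of the loading apron: the rear 91 mm of the lane floor, without walls, open at sides and back. The point lies on the floor (4 mm above the table) at lane x = 262 mm.
- plunger (a joint): Orange round plunger (28 mm wide, centre 22 above the table) on the back of the dark block 'stop' (66 wide, black knob, 44 high). Value in m: 0 out, 0.012 fully in, towards the lane front, a hard end; starts 0 to 3 mm in. About 4.5 N of friction, no spring: it stays put. The block's place is not tracked: the pressed face lies at lane x = 30 to 60 mm.
- old_tin: The old stock: white round tin with blue band and grey lid, 66 mm diameter, 43 high, 0.17 to 0.40 kg, standing between the walls of the lane part way back. Origin: centre of its underside; z up along its axis. The walls leave 2.5 mm either side of it and rise as high as about its lid, and behind it the lane is free.
- new_tin: The new stock: an identical tin (66 mm diameter, 43 high, 0.17 to 0.40 kg) standing on the table to the right of the lane. (A third such tin, far back beside the red oil can and hammer, belongs to the room and stays.) Origin: centre of its underside; z up along its axis.
- ring_wheel: Bystander: gear ring, 85 diameter, 19 high, lying flat. Origin: centre of underside.
- flange_disc: Bystander: black disc, 112 diameter, 11 high, lying flat. Origin: centre of underside.
- sprocket_small: Bystander: small sprocket, 53 diameter, 21 high, lying flat right of the new tin. Origin: centre of underside.
- feeler_gauge: Bystander: feeler gauge, 90 long (its y axis), 11 high, lying on the table near the front. Origin: middle of underside.
- shift_link: Bystander: small steel shift link with an eye at each end, 78 long (its y axis), 11 high, lying left behind the lane. Origin: middle of underside.
Things that resemble listed ones, but are neither listed nor needed, are in the scene too. Leave any purple look-alike of the new_tin alone.

How it is judged (in metres and radians):
On the way, in this order (a step that is already met when the one before it is completed fails the run):
1. the old tin has been drawn forward and holds the plunger fully in, the new tin not yet in the lane (value of joint plunger above 0.0105 m and x of old_tin in the frame of lane below 0.115 m and horizontal distance between old_tin and stop below 0.036 m and z of old_tin in the frame of lane below 0.008 m and angle between old_tin's own z axis and vertical below 0.08 rad and (y of new_tin in the frame of lane below -0.06 m or y of new_tin in the frame of lane above 0.06 m or z of new_tin in the frame of lane above 0.04 m or x of new_tin in the frame of lane above 0.23 m)), for 0.1 s.
2. the new tin stands in the lane behind the old one, touching it (value of joint plunger above 0.0105 m and x of old_tin in the frame of lane below 0.115 m and horizontal distance between old_tin and stop below 0.036 m and z of each of old_tin, new_tin in the frame of lane below 0.008 m and angle between each of old_tin, new_tin's own z axis and vertical below 0.08 rad and x of new_tin in the frame of lane above 0.12 m and y of new_tin in the frame of lane between -0.006 and 0.006 m and horizontal distance between old_tin and new_tin below 0.07 m), for 0.2 s.
At the end, for the whole second after the job is handed in: The plunger is fully in (10.5 mm or more) with the old tin against it (within 3 mm; the stop's own point is the centre of the plunger face when fully in), the new tin stands centred in the lane behind it with a gap of less than 4 mm between them; both stand upright on the lane floor at rest (all of step 2 and linear speed of each of old_tin, new_tin below 0.01 m/s); the robot touches nothing.
It fails at once if the old tin is rammed against the stop (over 45 N) (contact force between old_tin and stop above 45 N).
It fails at once if the robot itself pushes the stop or its plunger (contact force between the fingers and stop above 1 N).
It fails at once if the old tin is lifted off the lane floor (12 mm) (z of old_tin in the frame of lane above 0.016 m).
It fails at once if a tin is tipped over (angle between any of old_tin, new_tin's own z axis and vertical above 0.6 rad).
It fails at once if a bystander is moved more than 25 mm (distance of any of ring_wheel, flange_disc, sprocket_small, feeler_gauge, shift_link from where it was at the start of the episode above 0.025 m).
It also fails if it takes over 64 s, if anything falls off the work surface, if the arm or the gripper's body presses on something with over 40 N, if the wrist force passes 120 N, or if a joint passes its speed limit or range.

## Robot

A 6-joint arm with a two-finger parallel gripper is mounted at the origin on a cart in front of the work surface, level with it; the furniture and walls round the work are solid. World frame = base frame: x ahead of the robot, y to its left, z up, the work surface at z = 0. Lengths are in mm, angles in rad, forces in N, time in s.
With the tool pointing down it reaches from about 275 to 1000 mm from the base axis. Payload 8.4 kg.
Tool frame: the origin (TCP) lies midway between the tips of the shut fingers; the grasp point (between the pads) lies 19 mm behind it; z points along the fingers, y is the line along which they close (so a half turn about z gives the same grasp; the last joint's range is limited). The gripper opens to 85 mm and grips with 20 to 120 N. Pads are 22 mm wide; open, the fingers measure 114 mm over their backs; the gripper's body (76 mm by 85 mm) begins 54 mm behind the grasp point. The pads swing forward as they close: fully open they stand 13 mm farther back than shut.
Start: joints at [-1.13, 0.353, 1.633, -0, 1.155, -0.002], TCP at [267.793, -564.725, 231.281] pointing down, gripper open.
Joint ranges: [-2.63, 2.63], [-0.92, 2.1], [0.06, 2.66], [-1.3, 4.44], [0, 2.69], [-3.02, 3.02]. Speed limits (rad/s): [2.22, 2.22, 2.79, 3.14, 3.14, 3.14].

## Interface

Orientations are given as [roll, pitch, yaw] about the fixed x, y, z axes, in that order (R = Rz(yaw) Ry(pitch) Rx(roll)).
In Python, from rig import monitor, imaging, r gives the robot as it stands.
- The arm moves only by the tool drive_tool, never from a script. Its argument "plan" is a list of rows, each an object of numbers: "x", "y", "z": the shift along the tool's x, y, z in units of 50 mm (1.0 is 50 mm); "ax", "ay", "az": the turn, a rotation vector about the tool's x, y, z in units of 6 degrees (1.0 is 6 degrees); "hand": the finger opening in mm, from 0 to 85.4. In form: [{"x": .., "y": .., "z": .., "ax": .., "ay": .., "az": .., "hand": ..}, ...]. A call has 1 to 8 rows; each row is the pose to reach, as a shift and turn from the pose commanded when the call began, along the tool's axes at that moment; what a row does not reach only later rows make up. A row lasts 1/10 s, in which the tool goes at most 50 mm and 8.59 degrees, less where a joint would pass 70% of its speed; a pose out of reach is approached as far as the arm can. A call with a gripper value outside its range is refused whole. The fingers move at their own pace and stop on an object; "grip_force" is the grip in N (left out, the last holds). Time passes only in rows, so rows that repeat a pose let the fingers close. It gives the time, the measured TCP pose, the force, the opening and the grip force at its end, in the units of the state.
- monitor.sense(): the state, without advancing time (a new reading comes with each control period).
- imaging.grab_frame(name): name is "side" or "top" or "wrist"; returns the picture (384x512x3 uint8, red, green, blue); there is no depth.
- imaging.camera_info(name): a dict with "mtx" (3x3 intrinsics, pixels), "dist" ([k1, k2, p1, p2, k3] as OpenCV has them; the pictures are not rectified), "R" (3x3) and "t" (3): a world point X has camera coordinates R X + t. Camera axes: x right, y down, z forward; pixel columns grow to the right and rows downward; lengths in mm; the calibration is good to about 2 mm. A picture is of the moment at which its call begins: read the wrist's pose just before it. camera_info takes no time and is no camera call; for the wrist camera it gives the pose at the moment of the call.
- r.sign_off(): hands the job in; it is judged then, once.
The state is a dict: "clock": time; "qpos": joint angles; "qvel": joint speeds; "joint_efforts": joint torques, N m; "eef_pos": TCP position; "tcp_rot": TCP orientation; "contact_force": force on the tool from outside, world axes, zero at the start; "wrist_torque": the same for the moment, N m; "opening": opening from 0.0 (shut) to 1.0 (fully open); "grasp_force": force on a finger pad.
Only numpy, scipy, OpenCV 4.12 (cv2) and the standard library are available. Lean on these libraries where they do the work, as an engineer would, in place of code of your own. Each camera call takes 0.05 s, during which the arm holds its last target. There are 200 camera calls.

## Working session

There is one attempt and no reset: what is moved stays moved. The work goes in short steps, Python scripts to look and compute and a tool call to move; the robot and the scene stay as the last step left them, time stands still between calls to the robot, and variables do not carry over. Pictures are saved under pics/ and viewed, at most 10 in all, crops included, and the job is handed in when it is done.

Besides the shell and the picture viewer there is one more tool, called after ">>>" as name([rows], argument=value, ...), one row to a line, values as JSON. drive_tool: Moves the arm, as the interface text tells. Its arguments: {"type":"object","properties":{"plan":{"type":"array","items":{"type":"object","properties":{"x":{"type":"number"},"y":{"type":"number"},"z":{"type":"number"},"ax":{"type":"number"},"ay":{"type":"number"},"az":{"type":"number"},"hand":{"type":"number"}}}},"grip_force":{"type":"number"}},"required":["plan"]}

```bash
mkdir -p pics; ls; python3 - <<'E'
from rig import monitor, imaging, r
import cv2
s=monitor.sense();print(s)
for n in("top","side"):
    f=imaging.grab_frame(n);cv2.imwrite(f"pics/{n}0.png",cv2.resize(f[:,:,::-1],(800,600)))
    c=imaging.camera_info(n);print(n,c)
E
```

```text
pics
{'clock': 0.0, 'qpos': array([-1.13042494e+00,  3.53654866e-01,  1.63416023e+00,  1.45166142e-05,
        1.15521959e+00, -2.38858037e-03]), 'qvel': array([-2.79136114e-05, -3.87778820e-05,  7.25533663e-04,  5.05759759e-05,
       -8.76814194e-04,  9.33948716e-05]), 'joint_efforts': array([ 9.05898250e-04, -6.05249476e+01, -3.42070735e+01,  1.44916844e-04,
        9.44616215e-03,  2.03502998e-05]), 'eef_pos': array([ 267.56972662, -564.27660563,  230.54633257]), 'tcp_rot': array([-3.14015065e+00, -1.67169234e-05,  4.42754081e-01]), 'contact_force': array([-0.09480561,  1.03626989,  0.40109687]), 'wrist_torque': array([-0.00968854, -0.02341457,  0.0267496 ]), 'grasp_force': 0.0, 'opening': 1.0011153695248785}
top {'mtx': array([[390.43506694,   0.        , 254.80623353],
       [  0.        , 390.43506694, 193.09948214],
       [  0.        ,   0.        ,   1.        ]]), 'dist': array([-0.03519779,  0.        ,  0.        ,  0.        ,  0.        ]), 'R': array([[ 0.02309065, -0.99947154, -0.0228794 ],
       [-0.99374022, -0.02044409, -0.10982903],
       [ 0.10930325,  0.02527221, -0.99368713]]), 't': array([-233.52877269,  539.25795219,  984.38184463])}
side {'mtx': array([[446.12640406,   0.        , 251.99531928],
       [  0.        , 446.12640406, 191.28724257],
       [  0.        ,   0.        ,   1.        ]]), 'dist': array([0.00416309, 0.        , 0.        , 0.        , 0.        ]), 'R': array([[-0.9992651 ,  0.03814353, -0.00378505],
       [ 0.02742713,  0.6425338 , -0.76576633],
       [-0.02677701, -0.76530738, -0.64310777]]), 't': array([ 533.95713775,  148.1721816 , 1080.63685656])}
```

View pics/top0.png

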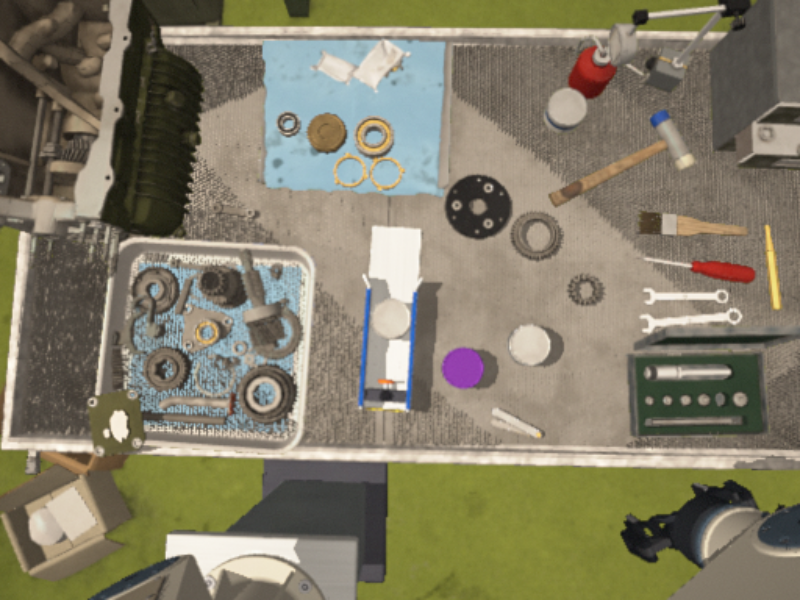

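View pics/side0.png

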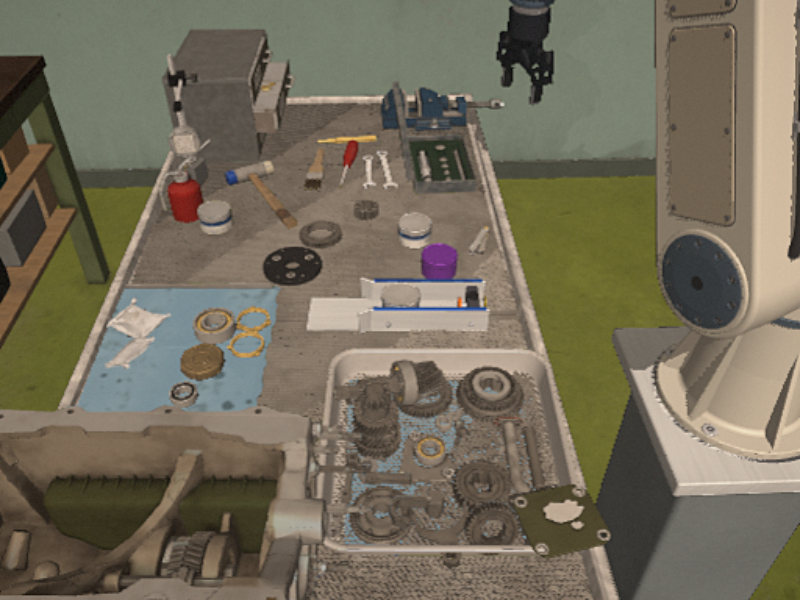

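```bash
cat > h.py <<'E'
import numpy as np, cv2
from rig import monitor, imaging, r
from scipy.spatial.transform import Rotation as Ro
def p2w(c,uv,z):
    p=cv2.undistortPoints(np.float64(uv).reshape(-1,1,2),c["mtx"],c["dist"])[:,0]
    d=np.c_[p,np.ones(len(p))]@c["R"]; o=-c["R"].T@c["t"]
    return o+d*((z-o[2])/d[:,2])[:,None]
def w2p(c,X):
    return cv2.projectPoints(np.float64(X).reshape(-1,1,3),cv2.Rodrigues(c["R"])[0],c["t"],c["mtx"],c["dist"])[0][:,0]
def tool():
    s=monitor.sense(); return s, Ro.from_euler('xyz',s["tcp_rot"]).as_matrix()
def to_units(target,yaw=None):
    s,M=tool(); out=M.T@(np.array(target)-s["eef_pos"])/50
    print("clock",s["clock"],"pos",s["eef_pos"].round(1),"rot",s["tcp_rot"].round(3),"F",s["contact_force"].round(1),"units",out.round(3))
    if yaw is not None:
        T=Ro.from_euler('xyz',[np.pi,0,yaw]).as_matrix()
        print("turn",(Ro.from_matrix(M.T@T).as_rotvec(degrees=True)/6).round(3))
E
python3 - <<'E'
from h import *
c=imaging.camera_info("top")
s=.64
q=lambda l,z:print(p2w(c,np.array(l)*s,z).round(0).tolist())
q([(391,320),(530,345)],45)
q([(463,368)],45);q([(361,408),(412,410),(370,290),(416,290)],46)
q([(374,228),(421,228)],4)
f=cv2.imread("pics/top0.png"); f=imaging.grab_frame("top")[:,:,::-1]
cv2.imwrite("pics/crop.png",cv2.resize(f[135:285,215:365],None,fx=4,fy=4,interpolation=cv2.INTER_CUBIC))
E
```

```text
[[512.0, -211.0, 45.0], [477.0, -436.0, 45.0]]
[[437.0, -329.0, 45.0]]
[[370.0, -167.0, 46.0], [369.0, -248.0, 46.0], [560.0, -176.0, 46.0], [562.0, -251.0, 46.0]]
[[674.0, -177.0, 4.0], [675.0, -257.0, 4.0]]
```

View pics/crop.png

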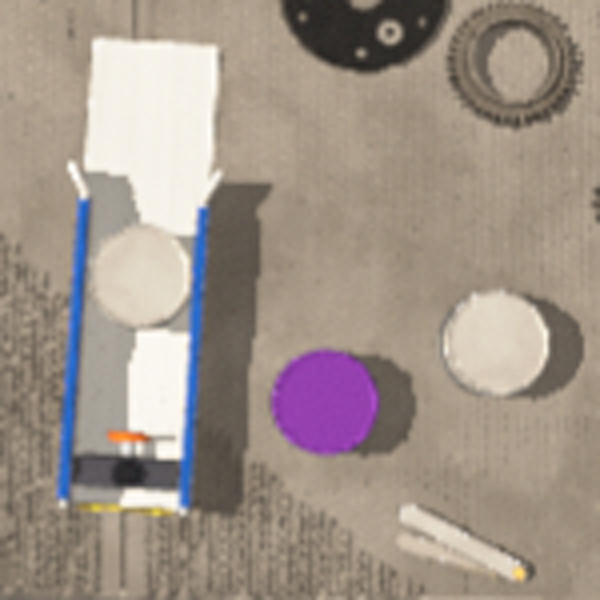

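```bash
python3 - <<'E'
from h import *
from scipy.optimize import least_squares
c=imaging.camera_info("top")
u=lambda l:np.array(l)/4+[215,135]-.4
q=lambda l,z:p2w(c,u(l),z).round(1)
print("old",q([(142,275)],47),"new",q([(497,343)],43),"purple",q([(325,402)],43))
W=q([(64,500),(186,510),(83,200),(203,208)],46);A=q([(92,39),(218,45)],4);print(W,A)
# lane pts
L=[(0,38),(0,-38),(200,38),(200,-38),(310,42.5),(310,-42.5)]
P=np.r_[W,A][:,:2]
f=lambda p:((np.array(L)@np.array([[np.cos(p[2]),np.sin(p[2])],[-np.sin(p[2]),np.cos(p[2])]])+p[:2])-P).ravel()
s=least_squares(f,[360,-210,0]);print(s.x,s.fun.round(1).reshape(-1,2))
x0,y0,a=s.x;R=np.array([[np.cos(a),-np.sin(a)],[np.sin(a),np.cos(a)]])
for n,p,z in(("old",(142,275),47),("plunger",(127,432),34)):
    print(n,R.T@(q([p],z)[0,:2]-[x0,y0]))
print("apron",R@[262,0]+[x0,y0])
E
```

```text
old [[ 515.7 -210.9   47. ]] new [[ 477.7 -435.7   43. ]] purple [[ 438.3 -327.8   43. ]]
[[ 373.6 -165.5   46. ]
 [ 369.3 -241.9   46. ]
 [ 562.9 -172.    46. ]
 [ 559.3 -248.6   46. ]] [[ 677.8 -171.8    4. ]
 [ 675.2 -256.5    4. ]]
[ 3.66454896e+02 -2.03412268e+02 -3.51311371e-02] [[-5.8  0.1]
 [-4.2  0.5]
 [ 4.8 -0.5]
 [ 5.7  0.2]
 [-0.  -0. ]
 [-0.4 -0.3]]
old [149.41601304  -2.2410396 ]
plunger [50.11021947  1.87349135]
apron [ 628.29323279 -212.61473315]
```

```bash
python3 -c "
from h import *
to_units([580,-211,140],-0.035)"
```

```text
clock 0.15 pos [ 267.7 -564.4  230.7] rot [-3.141  0.     0.443] F [ 0.3 -0.9 -0.7] units [ 8.673 -3.707  1.818]
turn [-1.000e-02  2.000e-03  4.563e+00]
```

>>> drive_tool([
  {"x":8.67,"y":-3.71,"z":1.82,"az":4.56,"hand":25},
  {"x":8.67,"y":-3.71,"z":1.82,"az":4.56,"hand":25},
  {"x":8.67,"y":-3.71,"z":1.82,"az":4.56,"hand":25},
  {"x":8.67,"y":-3.71,"z":1.82,"az":4.56,"hand":25},
  {"x":8.67,"y":-3.71,"z":1.82,"az":4.56,"hand":25},
  {"x":8.67,"y":-3.71,"z":1.82,"az":4.56,"hand":25},
  {"x":8.67,"y":-3.71,"z":1.82,"az":4.56,"hand":25},
  {"x":8.67,"y":-3.71,"z":1.82,"az":4.56,"hand":25},
])

```text
invalid input
```

```bash
python3 -c "
from h import *
to_units([580,-211,140],-0.035)"
```

```text
clock 0.15 pos [ 267.7 -564.4  230.7] rot [-3.141  0.     0.443] F [ 0.3 -0.9 -0.7] units [ 8.673 -3.707  1.818]
turn [-1.000e-02  2.000e-03  4.563e+00]
```

>>> drive_tool([
  {"x":8.67,"y":-3.71,"z":1.82,"ax":0,"ay":0,"az":4.56,"hand":25},
  {"x":8.67,"y":-3.71,"z":1.82,"ax":0,"ay":0,"az":4.56,"hand":25},
  {"x":8.67,"y":-3.71,"z":1.82,"ax":0,"ay":0,"az":4.56,"hand":25},
  {"x":8.67,"y":-3.71,"z":1.82,"ax":0,"ay":0,"az":4.56,"hand":25},
  {"x":8.67,"y":-3.71,"z":1.82,"ax":0,"ay":0,"az":4.56,"hand":25},
  {"x":8.67,"y":-3.71,"z":1.82,"ax":0,"ay":0,"az":4.56,"hand":25},
  {"x":8.67,"y":-3.71,"z":1.82,"ax":0,"ay":0,"az":4.56,"hand":25},
  {"x":8.67,"y":-3.71,"z":1.82,"ax":0,"ay":0,"az":4.56,"hand":25},
], grip_force=30)

```text
clock: 0.95
eef_pos: [525.5, -272.6, 156.0]
tcp_rot: [3.142, 0.0, -0.035]
contact_force: [-0.2, -0.6, 0.0]
opening: 0.295
grasp_force: 0.0
```

```bash
python3 -c "
from h import *
to_units([580,-211,140],-0.035)"
```

```text
clock 0.95 pos [ 525.5 -272.6  156. ] rot [ 3.142  0.    -0.035] F [-0.2 -0.6  0. ] units [ 1.047 -1.269  0.321]
turn [0.    0.    0.002]
```

>>> drive_tool([
  {"x":0,"y":0,"z":0,"ax":0,"ay":0,"az":0,"hand":25},
  {"x":0,"y":0,"z":0,"ax":0,"ay":0,"az":0,"hand":25},
])

```text
clock: 1.15
eef_pos: [524.8, -273.2, 155.9]
tcp_rot: [-3.141, 0.001, -0.032]
contact_force: [-0.7, 0.1, 1.1]
opening: 0.289
grasp_force: 0.0
```

```bash
python3 -c "
from h import *
to_units([580,-211,140],-0.035)"
```

```text
clock 1.15 pos [ 524.8 -273.2  155.9] rot [-3.141e+00  1.000e-03 -3.200e-02] F [-0.7  0.1  1.1] units [ 1.065 -1.279  0.318]
turn [-0.002  0.011  0.029]
```

>>> drive_tool([
  {"x":1.07,"y":-1.28,"z":0.32,"ax":0,"ay":0,"az":0,"hand":25},
  {"x":1.07,"y":-1.28,"z":0.32,"ax":0,"ay":0,"az":0,"hand":25},
  {"x":1.07,"y":-1.28,"z":0.32,"ax":0,"ay":0,"az":0,"hand":25},
])

```text
clock: 1.45
eef_pos: [581.4, -211.0, 140.0]
tcp_rot: [-3.141, -0.0, -0.034]
contact_force: [-0.3, -0.8, -0.7]
opening: 0.291
grasp_force: 0.0
```

```bash
python3 -c "
from h import *
to_units([580,-211,12],-0.035)
c=imaging.camera_info('wrist');print(c)
f=imaging.grab_frame('wrist');cv2.imwrite('pics/w1.png',f[:,:,::-1])"
```

```text
clock 1.45 pos [ 581.4 -211.   140. ] rot [-3.141 -0.    -0.034] F [-0.3 -0.8 -0.7] units [-2.80e-02  2.00e-03  2.56e+00]
turn [-0.005 -0.003  0.011]
{'mtx': array([[288.26583388,   0.        , 256.45717537],
       [  0.        , 288.26583388, 182.4910956 ],
       [  0.        ,   0.        ,   1.        ]]), 'dist': array([0.01015372, 0.        , 0.        , 0.        , 0.        ]), 'R': array([[-0.03411978, -0.99941574, -0.00200699],
       [-0.96141743,  0.03227391,  0.27319393],
       [-0.27296954,  0.01125088, -0.96195689]]), 't': array([-191.44593079,  555.16229701,  450.90652416])}
```

View pics/w1.png

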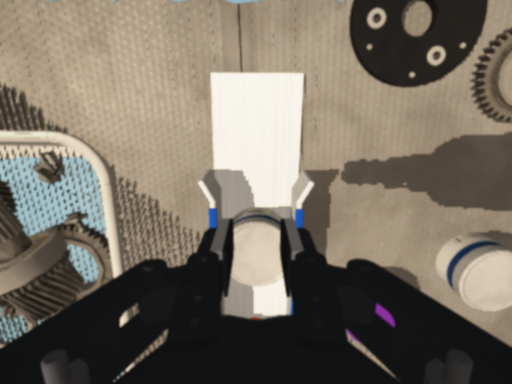

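```bash
python3 -c "
from h import *
c=imaging.camera_info('wrist')
print(p2w(c,[(211,72),(303,72)],4).round(1))
print(p2w(c,[(212.5,209),(299.5,209),(213,227),(299,227)],46).round(1))
print('tin back',p2w(c,[(257,207)],47).round(1),p2w(c,[(257,222)],47).round(1))
print(w2p(c,[[581,-211,12],[581,-211,4]]))"
```

```text
[[ 675.1 -174.9    4. ]
 [ 672.3 -257.9    4. ]]
[[ 559.3 -173.7   46. ]
 [ 556.7 -249.6   46. ]
 [ 542.2 -172.8   46. ]
 [ 539.7 -249.3   46. ]]
tin back [[ 560.2 -212.6   47. ]] [[ 546.1 -212.1   47. ]]
[[254.61380316 173.97037951]
 [254.67443777 171.99020527]]
```

>>> drive_tool([
  {"x":0,"y":0.02,"z":0.8,"ax":0,"ay":0,"az":0,"hand":25},
  {"x":0,"y":0.02,"z":1.6,"ax":0,"ay":0,"az":0,"hand":25},
  {"x":0,"y":0.02,"z":2.2,"ax":0,"ay":0,"az":0,"hand":25},
  {"x":0,"y":0.02,"z":2.5,"ax":0,"ay":0,"az":0,"hand":25},
  {"x":0,"y":0.02,"z":2.5,"ax":0,"ay":0,"az":0,"hand":25},
  {"x":-0.1,"y":0.02,"z":2.5,"ax":0,"ay":0,"az":0,"hand":25},
  {"x":-0.2,"y":0.02,"z":2.5,"ax":0,"ay":0,"az":0,"hand":25},
])

```text
clock: 2.2
eef_pos: [570.8, -213.7, 17.2]
tcp_rot: [3.141, -0.002, -0.035]
contact_force: [-1.0, 0.4, 0.5]
opening: 0.297
grasp_force: 0.0
```

>>> drive_tool([
  {"x":-0.15,"y":-0.02,"z":0,"ax":0,"ay":0,"az":0,"hand":25},
  {"x":-0.25,"y":-0.02,"z":0,"ax":0,"ay":0,"az":0,"hand":25},
  {"x":-0.35,"y":-0.02,"z":0,"ax":0,"ay":0,"az":0,"hand":25},
  {"x":-0.5,"y":-0.02,"z":0,"ax":0,"ay":0,"az":0,"hand":25},
  {"x":-0.65,"y":-0.02,"z":0,"ax":0,"ay":0,"az":0,"hand":25},
  {"x":-0.8,"y":-0.02,"z":0,"ax":0,"ay":0,"az":0,"hand":25},
  {"x":-0.95,"y":-0.02,"z":0,"ax":0,"ay":0,"az":0,"hand":25},
  {"x":-1.05,"y":-0.02,"z":0,"ax":0,"ay":0,"az":0,"hand":25},
])

```text
clock: 3.0
eef_pos: [516.9, -210.0, 15.5]
tcp_rot: [-3.142, 0.0, -0.035]
contact_force: [1.6, 1.3, 1.4]
opening: 0.292
grasp_force: 1.2
```

>>> drive_tool([
  {"x":-0.05,"y":0,"z":0,"ax":0,"ay":0,"az":0,"hand":25},
  {"x":-0.1,"y":0,"z":0,"ax":0,"ay":0,"az":0,"hand":25},
  {"x":-0.15,"y":0,"z":0,"ax":0,"ay":0,"az":0,"hand":25},
  {"x":-0.2,"y":0,"z":0,"ax":0,"ay":0,"az":0,"hand":25},
])

```text
clock: 3.4
eef_pos: [507.7, -209.6, 15.4]
tcp_rot: [-3.142, -0.0, -0.035]
contact_force: [1.2, 1.5, 0.9]
opening: 0.296
grasp_force: 1.1
```

Quick look at tin and plunger, to place the stop.

```bash
python3 -c "
from h import *
f=imaging.grab_frame('side')[:,:,::-1]
cv2.imwrite('pics/s2.png',cv2.resize(f[165:225,190:320],None,fx=6,fy=6,interpolation=cv2.INTER_CUBIC))"
```

```text
(no output)
```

View pics/s2.png

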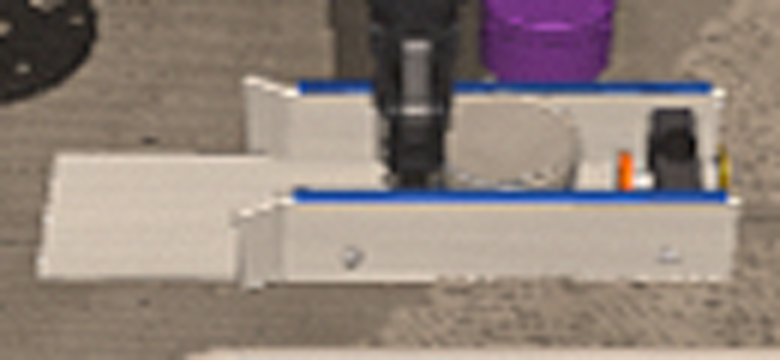

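>>> drive_tool([
  {"x":-0.05,"y":0,"z":0,"ax":0,"ay":0,"az":0,"hand":25},
  {"x":-0.1,"y":0,"z":0,"ax":0,"ay":0,"az":0,"hand":25},
  {"x":-0.15,"y":0,"z":0,"ax":0,"ay":0,"az":0,"hand":25},
  {"x":-0.2,"y":0,"z":0,"ax":0,"ay":0,"az":0,"hand":25},
  {"x":-0.25,"y":0,"z":0,"ax":0,"ay":0,"az":0,"hand":25},
  {"x":-0.3,"y":0,"z":0,"ax":0,"ay":0,"az":0,"hand":25},
])

```text
clock: 4.05
eef_pos: [492.4, -209.1, 15.4]
tcp_rot: [-3.141, 0.0, -0.035]
contact_force: [2.7, 1.8, -0.4]
opening: 0.294
grasp_force: 1.2
```

>>> drive_tool([
  {"x":-0.03,"y":0,"z":0,"ax":0,"ay":0,"az":0,"hand":25},
  {"x":-0.06,"y":0,"z":0,"ax":0,"ay":0,"az":0,"hand":25},
  {"x":-0.09,"y":0,"z":0,"ax":0,"ay":0,"az":0,"hand":25},
])

```text
clock: 4.35
eef_pos: [488.3, -209.0, 15.5]
tcp_rot: [-3.142, -0.0, -0.035]
contact_force: [6.9, 3.4, -0.7]
opening: 0.292
grasp_force: 3.7
```

>>> drive_tool([
  {"x":-0.02,"y":0,"z":0,"ax":0,"ay":0,"az":0,"hand":25},
  {"x":-0.04,"y":0,"z":0,"ax":0,"ay":0,"az":0,"hand":25},
  {"x":-0.06,"y":0,"z":0,"ax":0,"ay":0,"az":0,"hand":25},
])

```text
clock: 4.65
eef_pos: [486.9, -209.0, 15.9]
tcp_rot: [3.141, -0.003, -0.035]
contact_force: [7.1, 4.5, -0.5]
opening: 0.296
grasp_force: 4.2
```

>>> drive_tool([
  {"x":-0.02,"y":0,"z":0,"ax":0,"ay":0,"az":0,"hand":25},
  {"x":-0.04,"y":0,"z":0,"ax":0,"ay":0,"az":0,"hand":25},
  {"x":-0.06,"y":0,"z":0,"ax":0,"ay":0,"az":0,"hand":25},
])

```text
clock: 4.95
eef_pos: [484.0, -208.9, 15.9]
tcp_rot: [3.141, -0.003, -0.035]
contact_force: [8.2, 3.6, -0.7]
opening: 0.292
grasp_force: 4.2
```

>>> drive_tool([
  {"x":-0.02,"y":0,"z":0,"ax":0,"ay":0,"az":0,"hand":25},
  {"x":-0.04,"y":0,"z":0,"ax":0,"ay":0,"az":0,"hand":25},
])

```text
clock: 5.15
eef_pos: [482.0, -208.8, 15.9]
tcp_rot: [3.141, -0.003, -0.035]
contact_force: [6.8, 5.7, -0.4]
opening: 0.297
grasp_force: 4.3
```

>>> drive_tool([
  {"x":-0.02,"y":0,"z":0,"ax":0,"ay":0,"az":0,"hand":25},
])

```text
clock: 5.25
eef_pos: [481.0, -208.8, 15.9]
tcp_rot: [3.141, -0.003, -0.035]
contact_force: [8.5, 4.9, -1.1]
opening: 0.297
grasp_force: 4.3
```

>>> drive_tool([
  {"x":-0.02,"y":0,"z":0,"ax":0,"ay":0,"az":0,"hand":25},
])

```text
clock: 5.35
eef_pos: [480.0, -208.8, 15.9]
tcp_rot: [3.141, -0.003, -0.035]
contact_force: [7.6, 4.3, -1.2]
opening: 0.294
grasp_force: 4.4
```

>>> drive_tool([
  {"x":-0.02,"y":0,"z":0,"ax":0,"ay":0,"az":0,"hand":25},
])

```text
clock: 5.45
eef_pos: [479.2, -208.7, 16.0]
tcp_rot: [3.141, -0.004, -0.035]
contact_force: [11.5, 6.1, -2.0]
opening: 0.292
grasp_force: 6.0
```

>>> drive_tool([
  {"x":-0.01,"y":0,"z":0,"ax":0,"ay":0,"az":0,"hand":25},
])

```text
clock: 5.55
eef_pos: [479.1, -208.8, 16.0]
tcp_rot: [3.141, -0.005, -0.035]
contact_force: [10.7, 5.8, -2.0]
opening: 0.292
grasp_force: 6.0
```

>>> drive_tool([
  {"x":-0.01,"y":0,"z":0,"ax":0,"ay":0,"az":0,"hand":25},
])

```text
clock: 5.65
eef_pos: [479.1, -208.8, 16.2]
tcp_rot: [3.141, -0.005, -0.036]
contact_force: [11.5, 6.8, -2.6]
opening: 0.292
grasp_force: 6.7
```

>>> drive_tool([
  {"x":-0.02,"y":0,"z":0,"ax":0,"ay":0,"az":0,"hand":25},
  {"x":-0.02,"y":0,"z":0,"ax":0,"ay":0,"az":0,"hand":25},
])

```text
clock: 5.85
eef_pos: [479.0, -208.9, 16.4]
tcp_rot: [3.141, -0.007, -0.036]
contact_force: [14.0, 8.4, -2.1]
opening: 0.295
grasp_force: 7.8
```

>>> drive_tool([
  {"x":-0.02,"y":0,"z":0,"ax":0,"ay":0,"az":0,"hand":25},
  {"x":-0.02,"y":0,"z":0,"ax":0,"ay":0,"az":0,"hand":25},
])

```text
clock: 6.05
eef_pos: [478.9, -209.0, 16.6]
tcp_rot: [3.14, -0.009, -0.036]
contact_force: [16.8, 9.3, -4.1]
opening: 0.295
grasp_force: 9.3
```

```bash
python3 -c "
from h import *
f=imaging.grab_frame('side')[:,:,::-1]
cv2.imwrite('pics/s3.png',cv2.resize(f[165:225,190:320],None,fx=6,fy=6,interpolation=cv2.INTER_CUBIC))"
```

```text
(no output)
```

View pics/s3.png

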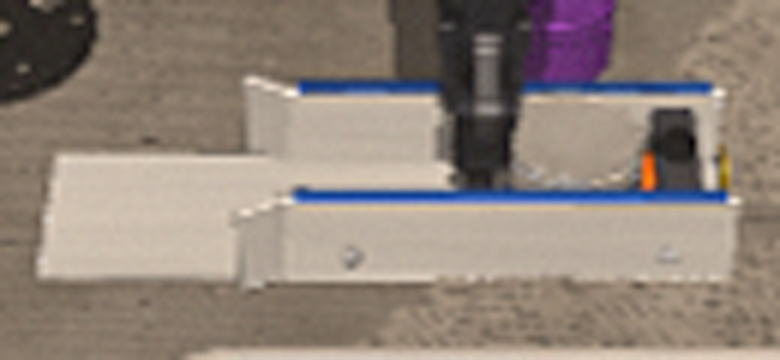

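>>> drive_tool([
  {"x":0.2,"y":0,"z":0,"ax":0,"ay":0,"az":0,"hand":25},
  {"x":0.6,"y":0,"z":0,"ax":0,"ay":0,"az":0,"hand":25},
  {"x":0.8,"y":0,"z":-0.5,"ax":0,"ay":0,"az":0,"hand":25},
  {"x":0.8,"y":0,"z":-1.5,"ax":0,"ay":0,"az":0,"hand":25},
  {"x":0.8,"y":0,"z":-2.3,"ax":0,"ay":0,"az":0,"hand":85},
  {"x":0.8,"y":0,"z":-2.3,"ax":0,"ay":0,"az":0,"hand":85},
])

```text
clock: 6.7
eef_pos: [517.0, -211.4, 135.6]
tcp_rot: [3.138, -0.007, -0.034]
contact_force: [0.5, 0.3, -0.9]
opening: 0.622
grasp_force: 0.0
```

```bash
python3 -c "
from h import *
to_units([478,-436,120],-0.035)"
```

```text
clock 6.7 pos [ 517.  -211.4  135.6] rot [ 3.138 -0.007 -0.034] F [ 0.5  0.3 -0.9] units [-0.626  4.516  0.322]
turn [ 0.031 -0.065  0.005]
```

>>> drive_tool([
  {"x":-0.63,"y":4.52,"z":0.32,"ax":0.03,"ay":-0.06,"az":0,"hand":85},
  {"x":-0.63,"y":4.52,"z":0.32,"ax":0.03,"ay":-0.06,"az":0,"hand":85},
  {"x":-0.63,"y":4.52,"z":0.32,"ax":0.03,"ay":-0.06,"az":0,"hand":85},
  {"x":-0.63,"y":4.52,"z":0.32,"ax":0.03,"ay":-0.06,"az":0,"hand":85},
  {"x":-0.63,"y":4.52,"z":0.32,"ax":0.03,"ay":-0.06,"az":0,"hand":85},
  {"x":-0.63,"y":4.52,"z":0.32,"ax":0.03,"ay":-0.06,"az":0,"hand":85},
  {"x":-0.63,"y":4.52,"z":0.32,"ax":0.03,"ay":-0.06,"az":0,"hand":85},
  {"x":-0.63,"y":4.52,"z":0.32,"ax":0.03,"ay":-0.06,"az":0,"hand":85},
])

```text
clock: 7.5
eef_pos: [474.5, -433.3, 113.9]
tcp_rot: [-3.137, 0.008, -0.034]
contact_force: [-0.1, 0.5, -0.5]
opening: 1.0
grasp_force: 0.0
```

```bash
python3 -c "
from h import *
to_units([478,-436,4],-0.035)
c=imaging.camera_info('wrist')
f=imaging.grab_frame('wrist').copy()[:,:,::-1].copy()
a=np.linspace(0,6.28,60)
for p in w2p(c,np.c_[478+33*np.cos(a),-436+33*np.sin(a),0*a+43]): cv2.circle(f,(int(p[0]),int(p[1])),1,(0,0,255),-1)
cv2.imwrite('pics/w2.png',f)"
```

```text
clock 7.5 pos [ 474.5 -433.3  113.9] rot [-3.137  0.008 -0.034] F [-0.1  0.5 -0.5] units [0.088 0.06  2.196]
turn [-0.042  0.073  0.007]
```

View pics/w2.png

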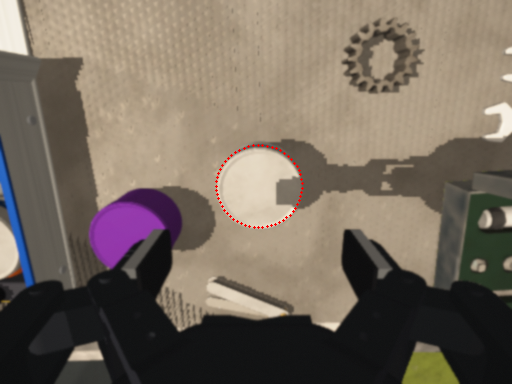

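>>> drive_tool([
  {"x":0.09,"y":0.06,"z":0.5,"ax":-0.04,"ay":0.07,"az":0,"hand":85},
  {"x":0.09,"y":0.06,"z":1.1,"ax":-0.04,"ay":0.07,"az":0,"hand":85},
  {"x":0.09,"y":0.06,"z":1.7,"ax":-0.04,"ay":0.07,"az":0,"hand":85},
  {"x":0.09,"y":0.06,"z":2.1,"ax":-0.04,"ay":0.07,"az":0,"hand":85},
  {"x":0.09,"y":0.06,"z":2.15,"ax":-0.04,"ay":0.07,"az":0,"hand":85},
  {"x":0.09,"y":0.06,"z":2.15,"ax":-0.04,"ay":0.07,"az":0,"hand":85},
])

```text
clock: 8.15
eef_pos: [478.8, -436.5, 6.9]
tcp_rot: [3.141, -0.0, -0.034]
contact_force: [-0.5, 0.4, 0.1]
opening: 0.998
grasp_force: 0.0
```

>>> drive_tool([
  {"x":0,"y":0,"z":0,"ax":0,"ay":0,"az":0,"hand":55},
  {"x":0,"y":0,"z":0,"ax":0,"ay":0,"az":0,"hand":55},
  {"x":0,"y":0,"z":0,"ax":0,"ay":0,"az":0,"hand":55},
  {"x":0,"y":0,"z":0,"ax":0,"ay":0,"az":0,"hand":55},
  {"x":0,"y":0,"z":0,"ax":0,"ay":0,"az":0,"hand":55},
], grip_force=40)

```text
clock: 8.65
eef_pos: [479.6, -437.9, 8.8]
tcp_rot: [3.139, -0.003, -0.035]
contact_force: [0.2, 2.8, 7.2]
opening: 0.76
grasp_force: 44.5
```

>>> drive_tool([
  {"x":0,"y":0,"z":-0.4,"ax":0,"ay":0,"az":0,"hand":55},
  {"x":0,"y":0,"z":-1.0,"ax":0,"ay":0,"az":0,"hand":55},
  {"x":0,"y":0,"z":-1.6,"ax":0,"ay":0,"az":0,"hand":55},
  {"x":0,"y":0,"z":-1.8,"ax":0,"ay":0,"az":0,"hand":55},
  {"x":0,"y":0,"z":-1.8,"ax":0,"ay":0,"az":0,"hand":55},
])

```text
clock: 9.15
eef_pos: [479.4, -438.2, 98.8]
tcp_rot: [3.138, -0.004, -0.035]
contact_force: [-1.0, 0.4, -3.7]
opening: 0.761
grasp_force: 46.1
```

```bash
python3 -c "
from h import *
to_units([630,-213.5,85],-0.036)"
```

```text
clock 9.15 pos [ 479.4 -438.2   98.8] rot [ 3.138 -0.004 -0.035] F [-1.   0.4 -3.7] units [ 2.854 -4.597  0.271]
turn [ 0.033 -0.036  0.012]
```

>>> drive_tool([
  {"x":0.45,"y":-0.7,"z":0,"ax":0.03,"ay":-0.03,"az":0,"hand":55},
  {"x":0.9,"y":-1.4,"z":0,"ax":0.03,"ay":-0.03,"az":0,"hand":55},
  {"x":1.35,"y":-2.1,"z":0,"ax":0.03,"ay":-0.03,"az":0,"hand":55},
  {"x":1.8,"y":-2.8,"z":0,"ax":0.03,"ay":-0.03,"az":0,"hand":55},
  {"x":2.25,"y":-3.5,"z":0,"ax":0.03,"ay":-0.03,"az":0,"hand":55},
  {"x":2.6,"y":-4.2,"z":0.1,"ax":0.03,"ay":-0.03,"az":0,"hand":55},
  {"x":2.85,"y":-4.6,"z":0.2,"ax":0.03,"ay":-0.03,"az":0,"hand":55},
  {"x":2.85,"y":-4.6,"z":0.27,"ax":0.03,"ay":-0.03,"az":0,"hand":55},
])

```text
clock: 9.95
eef_pos: [629.4, -209.2, 81.0]
tcp_rot: [-3.138, 0.004, -0.032]
contact_force: [0.2, 0.5, -2.9]
opening: 0.759
grasp_force: 46.0
```

>>> drive_tool([
  {"x":0,"y":0,"z":0,"ax":0,"ay":0,"az":0,"hand":55},
  {"x":0,"y":0,"z":0,"ax":0,"ay":0,"az":0,"hand":55},
])

```text
clock: 10.15
eef_pos: [627.8, -213.0, 82.3]
tcp_rot: [-3.139, 0.004, -0.035]
contact_force: [0.3, 0.3, -2.4]
opening: 0.76
grasp_force: 46.0
```

```bash
python3 -c "
from h import *
to_units([630,-213.5,14],-0.036)
f=imaging.grab_frame('wrist')[:,:,::-1]
cv2.imwrite('pics/w3.png',f)"
```

```text
clock 10.15 pos [ 627.8 -213.    82.3] rot [-3.139  0.004 -0.035] F [ 0.3  0.3 -2.4] units [0.049 0.011 1.365]
turn [-0.023  0.038  0.007]
```

View pics/w3.png

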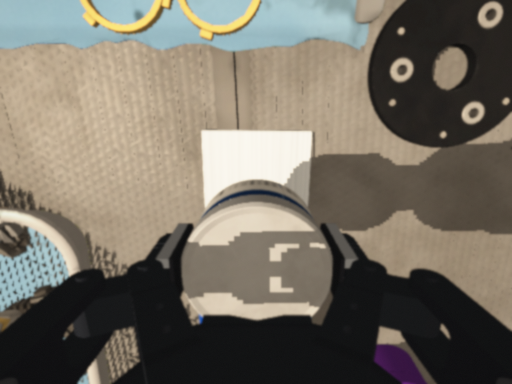

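>>> drive_tool([
  {"x":0.05,"y":0,"z":0.4,"ax":-0.02,"ay":0.04,"az":0,"hand":55},
  {"x":0.05,"y":0,"z":0.8,"ax":-0.02,"ay":0.04,"az":0,"hand":55},
  {"x":0.05,"y":0,"z":1.15,"ax":-0.02,"ay":0.04,"az":0,"hand":55},
  {"x":0.05,"y":0,"z":1.3,"ax":-0.02,"ay":0.04,"az":0,"hand":55},
  {"x":0.05,"y":0,"z":1.34,"ax":-0.02,"ay":0.04,"az":0,"hand":55},
  {"x":0.05,"y":0,"z":1.34,"ax":-0.02,"ay":0.04,"az":0,"hand":55},
])

```text
clock: 10.8
eef_pos: [631.4, -212.7, 16.5]
tcp_rot: [3.142, -0.002, -0.035]
contact_force: [0.3, 0.1, -1.9]
opening: 0.762
grasp_force: 46.1
```

>>> drive_tool([
  {"x":0,"y":0,"z":0.03,"ax":0,"ay":0,"az":0,"hand":55},
  {"x":0,"y":0,"z":0.06,"ax":0,"ay":0,"az":0,"hand":55},
])

```text
clock: 11.0
eef_pos: [632.0, -212.6, 14.2]
tcp_rot: [3.141, -0.004, -0.035]
contact_force: [-0.7, 0.1, -3.2]
opening: 0.758
grasp_force: 46.1
```

>>> drive_tool([
  {"x":0,"y":0,"z":0.02,"ax":0,"ay":0,"az":0,"hand":55},
  {"x":0,"y":0,"z":0.02,"ax":0,"ay":0,"az":0,"hand":55},
])

```text
clock: 11.2
eef_pos: [631.6, -212.5, 12.8]
tcp_rot: [3.141, -0.003, -0.035]
contact_force: [-0.4, -0.3, 0.7]
opening: 0.758
grasp_force: 46.2
```

>>> drive_tool([
  {"x":0,"y":0,"z":0,"ax":0,"ay":0,"az":0,"hand":85},
  {"x":0,"y":0,"z":0,"ax":0,"ay":0,"az":0,"hand":85},
  {"x":0,"y":0,"z":0,"ax":0,"ay":0,"az":0,"hand":85},
  {"x":0,"y":0,"z":-0.3,"ax":0,"ay":0,"az":0,"hand":85},
  {"x":0,"y":0,"z":-0.9,"ax":0,"ay":0,"az":0,"hand":85},
  {"x":0,"y":0,"z":-1.6,"ax":0,"ay":0,"az":0,"hand":85},
  {"x":0.6,"y":0,"z":-1.6,"ax":0,"ay":0,"az":0,"hand":25},
  {"x":1.3,"y":0.05,"z":-1.6,"ax":0,"ay":0,"az":0,"hand":25},
])

```text
clock: 12.0
eef_pos: [697.2, -217.5, 96.0]
tcp_rot: [3.141, -0.005, -0.035]
contact_force: [0.4, -0.0, 0.3]
opening: 0.686
grasp_force: 0.0
```

```bash
python3 -c "
from h import *
to_units([696,-215,16],-0.036)
f=imaging.grab_frame('side')[:,:,::-1]
cv2.imwrite('pics/s4.png',cv2.resize(f[155:235,160:320],None,fx=5,fy=5,interpolation=cv2.INTER_CUBIC))"
```

```text
clock 12.0 pos [ 697.2 -217.5   96. ] rot [ 3.141 -0.005 -0.035] F [ 0.4 -0.   0.3] units [-0.033 -0.05   1.6  ]
turn [ 0.008 -0.048  0.008]
```

View pics/s4.png

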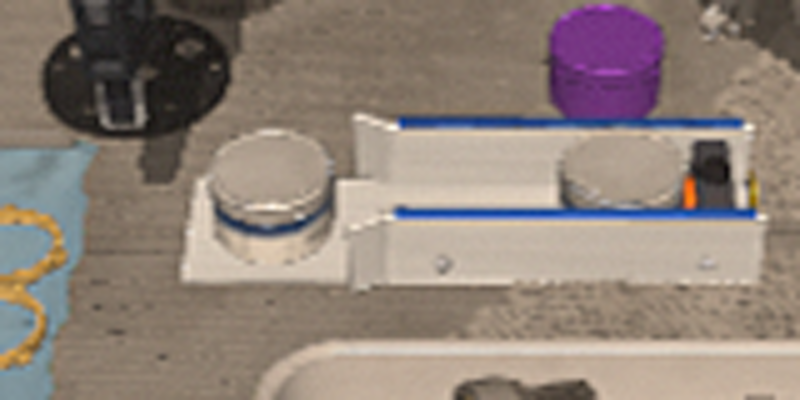

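>>> drive_tool([
  {"x":-0.03,"y":-0.05,"z":0.5,"ax":0,"ay":-0.04,"az":0,"hand":25},
  {"x":-0.03,"y":-0.05,"z":1.1,"ax":0,"ay":-0.04,"az":0,"hand":25},
  {"x":-0.03,"y":-0.05,"z":1.6,"ax":0,"ay":-0.04,"az":0,"hand":25},
  {"x":-0.03,"y":-0.05,"z":1.6,"ax":0,"ay":-0.04,"az":0,"hand":25},
  {"x":-0.2,"y":-0.05,"z":1.6,"ax":0,"ay":-0.04,"az":0,"hand":25},
  {"x":-0.35,"y":-0.05,"z":1.6,"ax":0,"ay":-0.04,"az":0,"hand":25},
  {"x":-0.45,"y":-0.05,"z":1.6,"ax":0,"ay":-0.04,"az":0,"hand":25},
  {"x":-0.55,"y":-0.05,"z":1.6,"ax":0,"ay":-0.04,"az":0,"hand":25},
])

```text
clock: 12.85
eef_pos: [668.9, -214.0, 13.9]
tcp_rot: [3.141, 0.0, -0.035]
contact_force: [0.4, 0.6, 1.2]
opening: 0.298
grasp_force: 0.7
```

```bash
python3 -c "
from h import *
to_units([560,-211,16],-0.036)"
```

```text
clock 12.85 pos [ 668.9 -214.    13.9] rot [ 3.141  0.    -0.035] F [0.4 0.6 1.2] units [-2.178  0.017 -0.041]
turn [0.004 0.002 0.01 ]
```

>>> drive_tool([
  {"x":-0.1,"y":0,"z":-0.02,"ax":0,"ay":0,"az":0,"hand":25},
  {"x":-0.2,"y":0,"z":-0.04,"ax":0,"ay":0,"az":0,"hand":25},
  {"x":-0.3,"y":0,"z":-0.04,"ax":0,"ay":0,"az":0,"hand":25},
  {"x":-0.4,"y":0,"z":-0.04,"ax":0,"ay":0,"az":0,"hand":25},
  {"x":-0.5,"y":0,"z":-0.04,"ax":0,"ay":0,"az":0,"hand":25},
  {"x":-0.6,"y":0,"z":-0.04,"ax":0,"ay":0,"az":0,"hand":25},
  {"x":-0.7,"y":0,"z":-0.04,"ax":0,"ay":0,"az":0,"hand":25},
  {"x":-0.8,"y":0,"z":-0.04,"ax":0,"ay":0,"az":0,"hand":25},
])

```text
clock: 13.65
eef_pos: [628.5, -212.3, 14.6]
tcp_rot: [3.142, 0.002, -0.035]
contact_force: [2.9, -0.0, 2.7]
opening: 0.299
grasp_force: 1.3
```

>>> drive_tool([
  {"x":-0.1,"y":0,"z":0,"ax":0,"ay":0,"az":0,"hand":25},
  {"x":-0.2,"y":0,"z":0,"ax":0,"ay":0,"az":0,"hand":25},
  {"x":-0.3,"y":0,"z":0,"ax":0,"ay":0,"az":0,"hand":25},
  {"x":-0.4,"y":0,"z":0,"ax":0,"ay":0,"az":0,"hand":25},
  {"x":-0.5,"y":0,"z":0,"ax":0,"ay":0,"az":0,"hand":25},
  {"x":-0.6,"y":0,"z":0,"ax":0,"ay":0,"az":0,"hand":25},
  {"x":-0.7,"y":0,"z":0,"ax":0,"ay":0,"az":0,"hand":25},
  {"x":-0.8,"y":0,"z":0,"ax":0,"ay":0,"az":0,"hand":25},
])

```text
clock: 14.45
eef_pos: [588.3, -210.9, 14.5]
tcp_rot: [-3.142, 0.002, -0.035]
contact_force: [3.0, 0.4, 0.8]
opening: 0.292
grasp_force: 1.2
```

Sliding smoothly; contact expected near TCP x = 545.

>>> drive_tool([
  {"x":-0.1,"y":0,"z":0,"ax":0,"ay":0,"az":0,"hand":25},
  {"x":-0.2,"y":0,"z":0,"ax":0,"ay":0,"az":0,"hand":25},
  {"x":-0.3,"y":0,"z":0,"ax":0,"ay":0,"az":0,"hand":25},
  {"x":-0.4,"y":0,"z":0,"ax":0,"ay":0,"az":0,"hand":25},
  {"x":-0.5,"y":0,"z":0,"ax":0,"ay":0,"az":0,"hand":25},
  {"x":-0.6,"y":0,"z":0,"ax":0,"ay":0,"az":0,"hand":25},
  {"x":-0.7,"y":0,"z":0,"ax":0,"ay":0,"az":0,"hand":25},
])

```text
clock: 15.15
eef_pos: [553.3, -209.7, 14.6]
tcp_rot: [-3.142, 0.002, -0.035]
contact_force: [1.5, 0.4, -0.0]
opening: 0.295
grasp_force: 0.9
```

>>> drive_tool([
  {"x":-0.03,"y":0,"z":0,"ax":0,"ay":0,"az":0,"hand":25},
  {"x":-0.06,"y":0,"z":0,"ax":0,"ay":0,"az":0,"hand":25},
  {"x":-0.09,"y":0,"z":0,"ax":0,"ay":0,"az":0,"hand":25},
])

```text
clock: 15.45
eef_pos: [549.2, -209.5, 14.6]
tcp_rot: [-3.142, 0.002, -0.035]
contact_force: [1.7, -0.8, -0.7]
opening: 0.295
grasp_force: 0.6
```

>>> drive_tool([
  {"x":-0.02,"y":0,"z":0,"ax":0,"ay":0,"az":0,"hand":25},
  {"x":-0.04,"y":0,"z":0,"ax":0,"ay":0,"az":0,"hand":25},
])

```text
clock: 15.65
eef_pos: [547.3, -209.5, 14.6]
tcp_rot: [-3.142, 0.002, -0.035]
contact_force: [1.3, -0.4, -0.8]
opening: 0.294
grasp_force: 0.6
```

>>> drive_tool([
  {"x":-0.02,"y":0,"z":0,"ax":0,"ay":0,"az":0,"hand":25},
  {"x":-0.04,"y":0,"z":0,"ax":0,"ay":0,"az":0,"hand":25},
])

```text
clock: 15.85
eef_pos: [545.4, -209.4, 14.6]
tcp_rot: [3.142, 0.002, -0.035]
contact_force: [2.7, 0.3, -1.5]
opening: 0.292
grasp_force: 1.6
```

>>> drive_tool([
  {"x":-0.02,"y":0,"z":0,"ax":0,"ay":0,"az":0,"hand":25},
  {"x":-0.04,"y":0,"z":0,"ax":0,"ay":0,"az":0,"hand":25},
])

```text
clock: 16.05
eef_pos: [545.2, -209.8, 15.2]
tcp_rot: [3.141, -0.002, -0.035]
contact_force: [9.2, 0.3, -2.1]
opening: 0.292
grasp_force: 3.9
```

>>> drive_tool([
  {"x":-0.02,"y":0,"z":0,"ax":0,"ay":0,"az":0,"hand":25},
  {"x":-0.04,"y":0,"z":0,"ax":0,"ay":0,"az":0,"hand":25},
])

```text
clock: 16.25
eef_pos: [545.0, -210.1, 15.7]
tcp_rot: [3.14, -0.005, -0.035]
contact_force: [12.7, 0.2, -2.1]
opening: 0.289
grasp_force: 6.1
```

>>> drive_tool([
  {"x":0,"y":0,"z":0,"ax":0,"ay":0,"az":0,"hand":25},
  {"x":0,"y":0,"z":0,"ax":0,"ay":0,"az":0,"hand":25},
  {"x":0.1,"y":0,"z":0,"ax":0,"ay":0,"az":0,"hand":25},
  {"x":0.5,"y":0,"z":0,"ax":0,"ay":0,"az":0,"hand":25},
  {"x":0.7,"y":0,"z":-0.8,"ax":0,"ay":0,"az":0,"hand":25},
  {"x":0.7,"y":0,"z":-1.7,"ax":0,"ay":0,"az":0,"hand":25},
  {"x":1.5,"y":0,"z":-2.2,"ax":0,"ay":0,"az":0,"hand":25},
  {"x":2.3,"y":0,"z":-2.2,"ax":0,"ay":0,"az":0,"hand":25},
])

```text
clock: 17.05
eef_pos: [658.9, -214.2, 129.5]
tcp_rot: [3.14, -0.003, -0.035]
contact_force: [0.7, 0.2, 0.7]
opening: 0.292
grasp_force: 0.0
```

```bash
python3 -c "
from h import *
f=imaging.grab_frame('side')[:,:,::-1]
cv2.imwrite('pics/s5.png',cv2.resize(f[155:235,160:320],None,fx=5,fy=5,interpolation=cv2.INTER_CUBIC))"
```

```text
(no output)
```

View pics/s5.png

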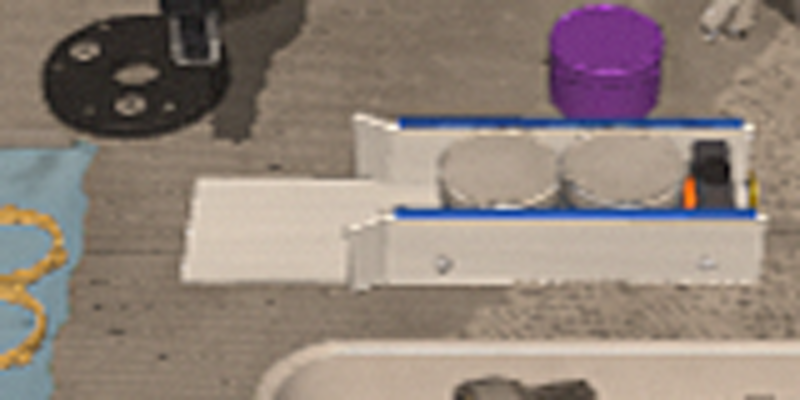

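The picture shows both tins upright and touching, at about (500,175) and (622,170), with the plunger in at (690,192) and the robot clear of them.

```bash
python3 -c "
from rig import r
print(r.sign_off())"
```

```text
the job is handed in; nothing more can be done
None
```

I handed the job in at about 17 s: the old tin is against the fully pressed plunger, and the new tin stands flat behind it, touching; the sign-off gave no verdict.

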